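# Tip the mixed rollers down the length sorter

### The arm

A 6-joint arm with a two-finger parallel gripper is mounted at the origin on the work surface; the furniture and walls round the work are solid. World frame = base frame: x ahead of the robot, y to its left, z up, the work surface at z = 0. Lengths are in m, angles in rad, forces in N, time in s.
With the tool pointing down it reaches from about 0.375 to 0.975 m from the base axis. Payload 3.8 kg.
Tool frame: the origin (TCP) lies on the centre line of the jaws, within the pads' length; the fingertips stand 14 mm ahead of it and the grasp point (between the pads) lies 5 mm behind it; z points along the fingers, x is the direction in which the jaws open and shut, and the axes are right-handed (so a half turn about z gives the same grasp; the last joint's range is limited). The gripper opens to 85 mm and grips with 20 to 120 N. Pads are 22 mm wide; open, the fingers measure 114 mm over their backs; the gripper's body (76 mm by 85 mm) begins 54 mm behind the grasp point. The pads swing forward as they close: fully open they stand 13 mm farther back than shut.
Start: joints at [1.134, 0.264, 1.604, -0, 1.274, -0.037], TCP at [0.263, 0.622, 0.245] pointing down, gripper open.
Joint ranges: [-2.63, 2.63], [-0.94, 2.18], [0.31, 2.57], [-1.31, 4.45], [0, 2.66], [-2.55, 2.55]. Speed limits (rad/s): [2.57, 2.57, 3.14, 3.14, 3.14, 3.14].

### API

Orientations are given as a rotation vector (axis times angle).
In Python, from workcell import bot gives the robot as it stands. The module is installed in compiled form; this text tells all that it offers.
- The arm moves only by the tool arm_command, never from a script. Its argument "steps" is one flat list of numbers, 7 for each row, row after row: the shift along the tool's x, y, z in units of 30 mm (1.0 is 30 mm), then the turn, a rotation vector about the tool's x, y, z in units of 6 degrees (1.0 is 6 degrees), then the opening, from 0 (shut) to 1 (fully open). In form: [tx, ty, tz, ax, ay, az, fingers, tx, ty, tz, ax, ay, az, fingers, ...]. A call has 1 to 10 rows; each row shifts and turns the commanded pose from where the row before left it, along the tool's axes as they then stand; what a row does not reach is not made up. A row lasts 1/8 s, in which the tool goes at most 62.5 mm and 10.7 degrees, less where a joint would pass 70% of its speed; a pose out of reach is approached as far as the arm can. A call is refused whole if a number of a shift passes 1 or a number of a turn 1, either way. A call with a gripper value outside its range is refused whole. The fingers move at their own pace and stop on an object; "squeeze" is the grip in N (left out, the last holds). Time passes only in rows, so rows that do not move let the fingers close. It gives the time, the measured TCP pose, the force and the opening at its end, in the units of the state.
- bot.read_state(): the state, without advancing time (a new reading comes with each control period).
- bot.read_camera(name): name is "scene" or "top" or "wrist"; returns a dict with "img" (400x640x3 uint8, red, green, blue), "camera_matrix" (3x3 intrinsics, pixels), "pose" (4x4, takes a point from camera to world coordinates); the wrist camera has in their place "T_tool_cam" (4x4, takes a point from camera to tool coordinates, whose origin is the TCP and whose axes are the tool frame's). Camera axes: x right, y down, z forward; pixel columns grow to the right and rows downward; lengths in m; the calibration is good to about 2 mm. The wrist camera is an equidistant fisheye: a pixel r from the principal point sees the ray r / f radians off the axis. A picture is of the moment at which its call begins: read the wrist's pose just before it. There is no depth.
- bot.finish_job(): hands the job in, once; it reports no verdict.
The state is a dict: "time": time; "q": joint angles; "joint_vel": joint speeds; "joint_torque": joint torques, N m; "tool_pos": TCP position; "tcp_rot": TCP orientation; "wrist_force": force on the tool from outside, world axes, zero at the start; "torque": the same for the moment, N m; "width": opening from 0.0 (shut) to 1.0 (fully open).
Only numpy, scipy, OpenCV 4.12 (cv2) and the standard library are available. Lean on these libraries where they do the work, as an engineer would, in place of code of your own. Each camera call takes 0.05 s, during which the arm holds its last target.

### The job

Take the wooden offcut off the sloped sorting board and lay it on the press bed, clear of the sorter. Then lift the tray by its bar and tip it over the head of the board so that all four wooden rollers run down and sort themselves, the two short ones into the bin under the opening and the two long ones into the lane at the foot; do not handle the rollers with the gripper. Finally stand the empty tray level on the press bed, leaving the glue pot, glue bottle and mug where they are.

Things in the scene. Friction and masses are not known exactly. Their poses are not given: they have to be found in the camera images.
- sorter: Fixed plywood sorting board on legs, 277 mm long (x), 170 mm wide (184 at the head). Origin on the bed under the head pad, 15 mm from the head edge; x points up the slope from foot to head, roughly away from the robot, y across, z up. Slope 15 degrees (0.26 rad): surface height = 120.7 mm + 0.266 x. Waxed channel 158 mm wide, walls 32 mm high; at x = -30 to 15 mm they flare to 178 mm, level tops 140 mm up
- sorter_head (a point): point on the head pad, mid-channel (sorter x = -20 mm), 115 mm above the bed. Pad: x = -85 to 15 mm, no lip at its upper edge. Below it, x -177 to -85 mm, an opening 100 mm wide between 29 mm rails: short rollers drop through into a steel bin (inside x -180 to -81, y +-50 mm, floor 5 mm high), long ones roll over on the rails into the foot lane, x -177 mm to the end stop at -255 mm
- tray: Loose aluminium tray, 113 mm deep (x), 148 mm wide (y), walls 42 mm high, about 0.3 kg, wooden bar across it. Origin on its underside, z up, mouth at -x (toward the robot at the start), rear wall at x = 67 mm. Flat floor 4 mm thick, x -20 to 64 mm, then a 15 degree ramp up to the mouth at x = -45 mm: rollers stay in while it is level; tipping mouth-down by 27 to 40 degrees empties it
- tray_bar (a point): centre of the tray's bar, at tray x = 10 mm, y = 0, 80 mm above the underside. The bar is 14 mm thick (tray x), 26 mm high and 142 mm long (tray y); 35 mm of free space between it and the rollers. A fixed shaft with a ribbed drum (top 115 mm high) lies close in front of where the tray stands: lift it straight up, and set it down again clear of it
- tray_mouth (a point): middle of the upper edge of the mouth, at tray x = -45 mm, y = 0, 11 mm above the tray's underside (sheet underside there at 7 mm). It must be held level across, squarely and within about 6 mm of mid-channel, low over the head pad, and tipped smoothly (1 to 3 s), or long rollers may land askew
- long_a: long wooden roller, 28 mm diameter, 138 mm long, about 70 g; origin at its centre, its y axis along its length; starts in the tray across its width
- long_b: the other long roller, the same
- short_a: short wooden roller, 28 mm diameter, 70 mm long, about 35 g; origin at its centre, its y axis along its length; starts in the tray between the long ones
- short_b: the other short roller, the same
- offcut: loose dark wooden offcut with finger-jointed ends, 45 mm (x) by 122 mm (y) by 26 mm (z); origin at the centre of its underside. It starts lying across the head pad of the sorter, long side across the channel, tilted with the slope
- glue_pot: tin glue pot with a lid, 105 x 87 x 79 mm, standing to the right of the tray; origin at the middle of its underside, z up. Pot and tray stand on the strip of bed beyond the machine's shaft, x = 0.50 to 0.64, y = -0.55 to 0.32; it is free on both sides of the tray, and the offcut fits at one of them (lengthwise along x)
- glue_bottle: white glue bottle with a red cap, 62 mm across, 205 mm high; origin at the middle of its underside, z up
- mug: tea mug, 92 mm across, 95 mm high; origin at the middle of its underside, z up

How it is judged:
On the way, in this order (a step that is already met when the one before it is completed fails the run):
1. the offcut lies on the press bed, off the sorter (height (world z) of offcut below 0.03 m and linear speed of offcut below 0.05 m/s and horizontal distance between offcut and sorter_head above 0.1 m), for 0.2 s.
2. the tray is tipped, mouth down, over the head of the sorting board (angle between tray's own z axis and vertical above 0.35 rad and horizontal distance between tray_mouth and sorter_head below 0.08 m and height (world z) of tray_mouth above 0.09 m), for 0.2 s.
At the end, for the whole second after the job is handed in: Both long rollers rest in the foot lane (centre at sorter x -257 to -182 mm), both short ones in the bin (centre inside it, under 62 mm above the bed); the tray stands on the bed within 5 degrees of upright; the offcut lies on the bed; all at rest (x of long_a in the frame of sorter between -0.257 and -0.182 m and y of long_a in the frame of sorter between -0.08 and 0.08 m and z of long_a in the frame of sorter between 0.04 and 0.125 m and x of long_b in the frame of sorter between -0.257 and -0.182 m and y of long_b in the frame of sorter between -0.08 and 0.08 m and z of long_b in the frame of sorter between 0.04 and 0.125 m and x of short_a in the frame of sorter between -0.18 and -0.08 m and y of short_a in the frame of sorter between -0.052 and 0.052 m and z of short_a in the frame of sorter between 0 and 0.062 m and x of short_b in the frame of sorter between -0.18 and -0.08 m and y of short_b in the frame of sorter between -0.052 and 0.052 m and z of short_b in the frame of sorter between 0 and 0.062 m and linear speed of each of long_a, long_b, short_a, short_b, tray, offcut below 0.05 m/s and angle between tray's own z axis and vertical below 0.09 rad and height (world z) of tray between -0.01 and 0.012 m and height (world z) of offcut between -0.01 and 0.03 m); the robot touches nothing.
It fails at once if glue pot knocked over or shifted by more than 40 mm (angle between glue_pot's own z axis and vertical above 0.35 rad or distance of glue_pot from where it was at the start of the episode above 0.04 m).
It fails at once if glue bottle knocked over or shifted by more than 40 mm (angle between glue_bottle's own z axis and vertical above 0.35 rad or distance of glue_bottle from where it was at the start of the episode above 0.04 m).
It fails at once if mug knocked over or shifted by more than 40 mm (angle between mug's own z axis and vertical above 0.35 rad or distance of mug from where it was at the start of the episode above 0.04 m).
It fails at once if a roller is handled with the fingers (contact force between the fingers and long_a above 3 N or contact force between the fingers and long_b above 3 N or contact force between the fingers and short_a above 3 N or contact force between the fingers and short_b above 3 N).
It also fails if it takes over 64 s, if anything falls off the work surface, if the arm or the gripper's body presses on something with over 40 N, if the wrist force passes 120 N, or if a joint passes its speed limit or range.

## Working session

There is one attempt and no reset: what is moved stays moved. The work goes in short steps, Python scripts to look and compute and a tool call to move; the robot and the scene stay as the last step left them, time stands still between calls to the robot, and variables do not carry over. Pictures are saved under pics/ and viewed, and the job is handed in when it is done.

Besides the shell and the picture viewer there is one more tool, called after "Call:" by a JSON object that holds its "fn" and its "kwargs", one argument or row to a line. arm_command: Moves the arm, as the interface text tells. Its arguments: {"type":"object","properties":{"steps":{"type":"array","items":{"type":"number"}},"squeeze":{"type":"number"}},"required":["steps"]}

```bash
mkdir -p pics; ls; cat > h.py <<'E'
from workcell import bot
import numpy as np, cv2
from scipy.spatial.transform import Rotation as R
def snap(n,out):
    d=bot.read_camera(n); cv2.imwrite('pics/'+out,d['img'][:,:,::-1]); return d
def ray(d,u,v):
    K=d['camera_matrix'];T=d['pose'];r=np.linalg.solve(K,[u,v,1.]);return T[:3,3],T[:3,:3]@r
def onz(d,u,v,z):
    o,r=ray(d,u,v);return o+r*(z-o[2])/r[2]
E
python3 - <<'E'
from h import *
import pickle
s=bot.read_state();print(s)
D={}
for n in['scene','top','wrist']:
    d=snap(n,n+'0.png');D[n]=d;print(n,d['camera_matrix'],d.get('pose',d.get('T_tool_cam')))
pickle.dump(D,open('d0.pkl','wb'))
E
```

```text
pics
{'time': 0.0, 'q': array([ 1.13411194e+00,  2.64765796e-01,  1.60537035e+00, -1.51455686e-05,
        1.27365395e+00, -3.69091677e-02]), 'joint_vel': array([ 6.12167954e-04, -9.55183158e-05, -3.53136060e-04,  1.25027712e-03,
        7.44906250e-04, -1.13927461e-04]), 'joint_torque': array([ 2.27431876e-03, -5.15104330e+01, -3.67313969e+01, -7.41270333e-05,
        1.29705184e-02, -2.65879333e-05]), 'tool_pos': array([0.26244053, 0.62115114, 0.24395541]), 'tcp_rot': array([ 2.61732736,  1.73548748, -0.00293227]), 'wrist_force': array([ 0.34320211, -0.67816067,  0.42639595]), 'torque': array([-0.00827637,  0.03729553,  0.03193037]), 'width': 1.00281258445694}
scene [[489.63064083   0.         310.68576165]
 [  0.         489.63064083 198.76117034]
 [  0.           0.           1.        ]] [[-0.43757766  0.60842301 -0.66207797  1.52277659]
 [ 0.89915936  0.30113982 -0.31753309  0.35787139]
 [ 0.0061836  -0.73425899 -0.6788413   1.14184993]
 [ 0.          0.          0.          1.        ]]
top [[382.16259874   0.         322.86845593]
 [  0.         382.16259874 201.90297714]
 [  0.           0.           1.        ]] [[ 0.01442281 -0.99506143  0.09820756  0.39406459]
 [-0.99981601 -0.01310968  0.01400316 -0.12448606]
 [-0.01264654 -0.09839145 -0.99506743  1.11862908]
 [ 0.          0.          0.          1.        ]]
wrist [[309.70691629   0.         315.6112118 ]
 [  0.         309.70691629 193.63726189]
 [  0.           0.           1.        ]] [[ 9.99999978e-01  1.96285096e-04 -7.42034222e-05 -1.88068745e-04]
 [-1.65244696e-04  9.54543415e-01  2.98071873e-01 -7.58533785e-02]
 [ 1.29337454e-04 -2.98071854e-01  9.54543426e-01 -1.28632356e-01]
 [ 0.00000000e+00  0.00000000e+00  0.00000000e+00  1.00000000e+00]]
```

View pics/scene0.png

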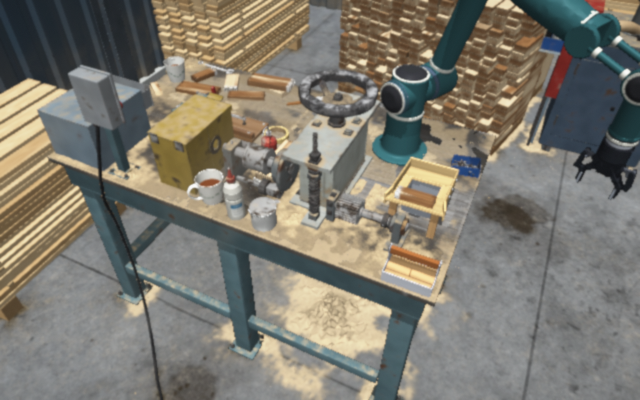

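View pics/top0.png

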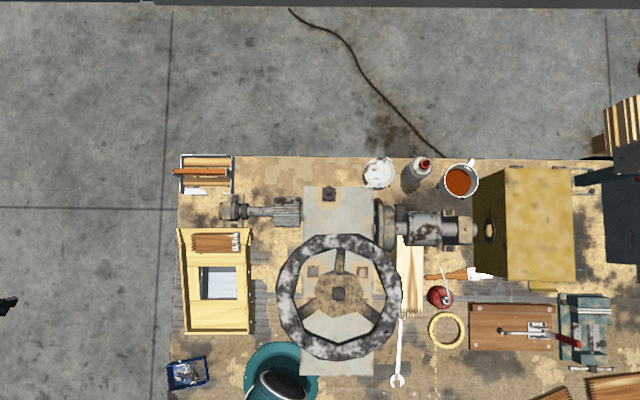

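View pics/wrist0.png

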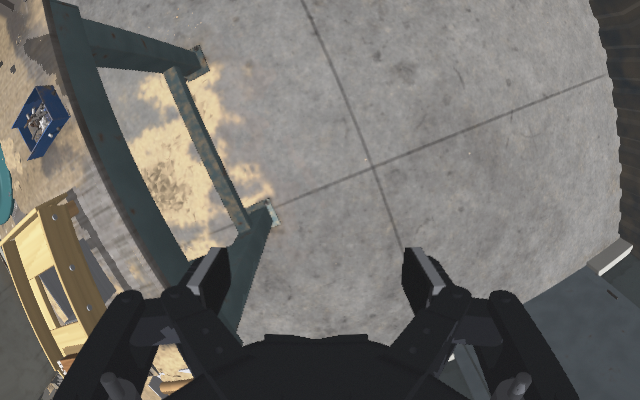

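```bash
python3 - <<'E'
import cv2
t=cv2.imread('pics/top0.png')
cv2.imwrite('pics/topz1.png',cv2.resize(t[145:345,165:315],None,fx=4,fy=3,interpolation=cv2.INTER_CUBIC) if 0 else cv2.resize(t[148:343,168:268],None,fx=6,fy=6,interpolation=cv2.INTER_CUBIC)[:600])
cv2.imwrite('pics/topz2.png',cv2.resize(t[243:343,168:298],None,fx=6,fy=6,interpolation=cv2.INTER_CUBIC))
s=cv2.imread('pics/scene0.png')
cv2.imwrite('pics/scz.png',cv2.resize(s[150:300,360:490],None,fx=4,fy=4,interpolation=cv2.INTER_CUBIC))
E
```

```text
(no output)
```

View pics/topz1.png

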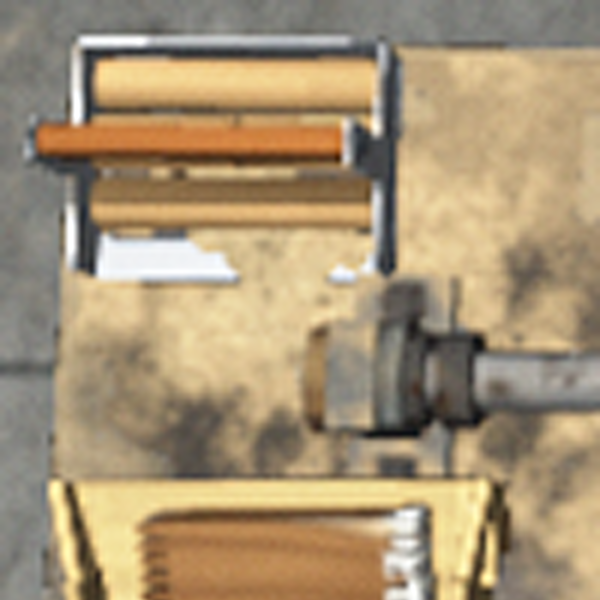

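View pics/topz2.png

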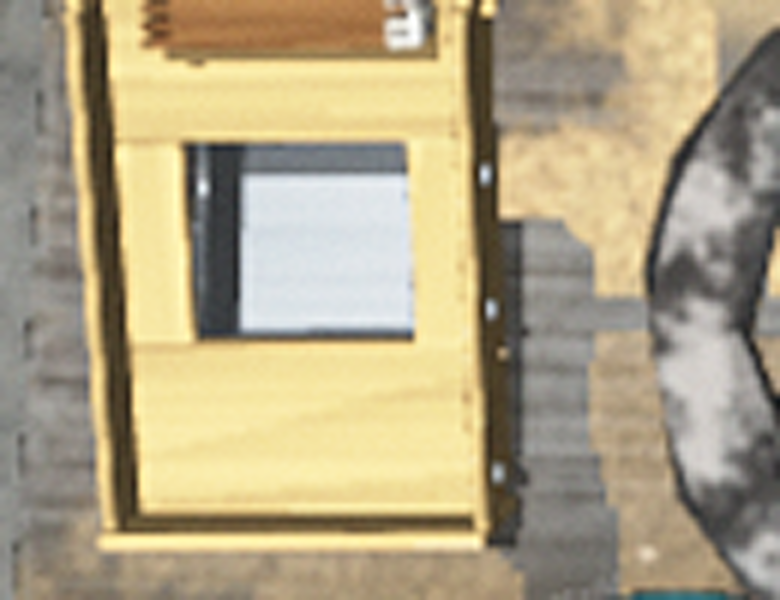

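View pics/scz.png

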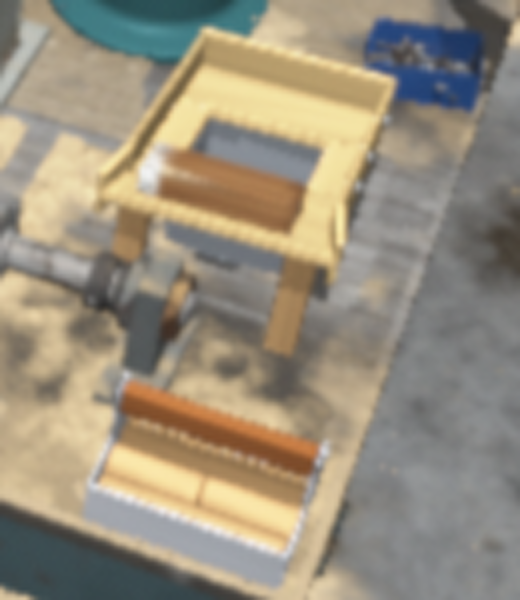

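```bash
python3 - <<'E'
from h import *
import pickle
D=pickle.load(open('d0.pkl','rb'));d=D['top'];sc=D['scene']
def z1(u,v,z): return onz(d,u/6+168-.4,v/6+148-.4,z).round(4)
def z2(u,v,z): return onz(d,u/6+168-.4,v/6+243-.4,z).round(4)
def zs(u,v,z): return onz(sc,u/4+360-.4,v/4+150-.4,z).round(4)
print('head corners',z1(50,480,.14),z1(503,482,.14))
print('foot',z2(100,540,.083),z2(487,545,.083))
print('opening head corners',z2(183,143,.098),z2(407,143,.098),'foot',z2(195,340,.0735),z2(413,338,.0735))
print('tray rear',z1(78,38,.042),z1(390,38,.042),'side bottoms',z1(67,270,.02),z1(388,270,.02))
print('bar top',z1(38,122,.093),z1(345,122,.093),z1(38,152,.093),z1(345,160,.093))
print('mouth',z1(97,278,.011),z1(372,280,.011))
print('scene tray rear top',zs(88,487,.042),zs(290,555,.042))
print('scene bar top rear edge',zs(125,382,.093),zs(322,445,.093))
print('scene head corners',zs(99,190,.14),zs(333,272,.14), 'foot',zs(207,30,.083),zs(392,78,.083))
print('offcut top', [z1(*p,.14) for p in [(145,520),(430,508)]],[z2(*p,.14) for p in[(165,50),(430,52)]])
for n,(u,v,z) in dict(pot=(379,172,.079),bottlecap=(424,162,.2),mug=(459,181,.095),drumL=(222,208,.08),drumTop=(236,198,.1)).items(): print(n,onz(d,u,v,z))
E
```

```text
head corners [0.4193 0.2658 0.14  ] [0.4212 0.0714 0.14  ]
foot [0.144  0.2518 0.083 ] [0.1448 0.0807 0.083 ]
opening head corners [0.3186 0.2181 0.098 ] [0.3201 0.1189 0.098 ] foot [0.2296 0.2169 0.0735] [0.232  0.1188 0.0735]
tray rear [0.6338 0.3025 0.042 ] [0.6355 0.1522 0.042 ] side bottoms [0.5242 0.3107 0.02  ] [0.5262 0.1545 0.02  ]
bar top [0.5833 0.2986 0.093 ] [0.5849 0.1582 0.093 ] [0.5694 0.2978 0.093 ] [0.5675 0.1575 0.093 ]
mouth [0.5215 0.2993 0.011 ] [0.5222 0.1645 0.011 ]
scene tray rear top [0.6348 0.1584 0.042 ] [0.6294 0.3044 0.042 ]
scene bar top rear edge [0.5738 0.1588 0.093 ] [0.5689 0.3011 0.093 ]
scene head corners [0.44  0.086 0.14 ] [0.448  0.2681 0.14  ] foot [0.1391 0.0854 0.083 ] [0.1329 0.2474 0.083 ]
offcut top [array([0.4029, 0.2241, 0.14  ]), array([0.4097, 0.1022, 0.14  ])] [array([0.3606, 0.2135, 0.14  ]), array([0.3615, 0.1005, 0.14  ])]
pot [ 0.5813298 -0.2630254  0.079    ]
bottlecap [ 0.58550104 -0.35616419  0.2       ]
mug [ 0.55650788 -0.47602382  0.095     ]
drumL [0.47617373 0.165873   0.08      ]
drumTop [0.50206565 0.12360001 0.1       ]
```

```bash
cat >> h.py <<'E'
def Rt(xang,tilt=0.):
    # tool down, tool x at world angle xang (deg); tilt>0 about world... fingers lean out +x side of tool
    a=np.radians(xang); x=np.array([np.cos(a),np.sin(a),0]); z=np.array([0,0,-1.]); y=np.cross(z,x)
    B=R.from_matrix(np.stack([x,y,z],1))
    return B*R.from_rotvec([0,np.radians(tilt),0])
def cur():
    s=bot.read_state(); return s['tool_pos'],R.from_rotvec(s['tcp_rot']),s
def plan(p0,R0,p1,R1,n,f,ease=False,dec=2):
    rows=[];p=np.array(p0);Rc=R0;tot=(R0.inv()*R1).as_rotvec()
    for i in range(1,n+1):
        t=i/n
        if ease: t=0.5-0.5*np.cos(np.pi*t)
        pt=np.array(p0)+t*(np.array(p1)-p0); Rg=R0*R.from_rotvec(tot*t)
        d=(Rc.inv().apply(pt-p)/.03).round(dec); a=(np.degrees((Rc.inv()*Rg).as_rotvec())/6).round(dec)
        if max(abs(d).max(),abs(a).max())>1: print('OVER',i,d,a)
        rows.append([*d,*a,f]); p=p+Rc.apply(d*.03); Rc=Rc*R.from_rotvec(np.radians(a*6))
    return rows,p,Rc
def show(rows):
    for i in range(0,len(rows),10):
        print('['+', '.join('%g'%(v+0.) for r in rows[i:i+10] for v in r)+']')
E
python3 - <<'E'
from h import *
p,Rc,s=cur();print(Rc.as_matrix().round(3))
rows,pe,Re=plan(p,Rc,[.46,.19,.33],Rt(0),18,1)
show(rows);print(pe)
E
```

```text
[[ 0.389  0.921 -0.001]
 [ 0.921 -0.389 -0.002]
 [-0.002 -0.    -1.   ]]
[-0.59, 0.65, -0.16, 0, 0, 0.62, 1, -0.55, 0.68, -0.16, 0, 0, 0.62, 1, -0.51, 0.72, -0.15, 0, 0, 0.62, 1, -0.46, 0.75, -0.16, 0, 0, 0.62, 1, -0.4, 0.78, -0.16, 0, 0, 0.63, 1, -0.36, 0.8, -0.16, 0, 0, 0.62, 1, -0.3, 0.83, -0.16, 0, 0.01, 0.62, 1, -0.25, 0.84, -0.15, 0, 0, 0.62, 1, -0.19, 0.86, -0.16, 0.01, 0, 0.62, 1, -0.14, 0.87, -0.16, 0, 0, 0.62, 1]
[-0.08, 0.87, -0.16, 0, 0, 0.62, 1, -0.02, 0.88, -0.16, 0, 0, 0.62, 1, 0.03, 0.88, -0.16, 0, 0, 0.63, 1, 0.1, 0.87, -0.16, 0, 0, 0.62, 1, 0.14, 0.87, -0.16, 0, 0, 0.62, 1, 0.21, 0.85, -0.15, 0, 0, 0.62, 1, 0.26, 0.84, -0.16, 0, 0.01, 0.62, 1, 0.31, 0.82, -0.16, 0, 0, 0.62, 1]
[0.4600104  0.1900317  0.32992578]
```

Call:
{"fn": "arm_command", "kwargs": {
  "steps": [-0.59,0.65,-0.16,0,0,0.62,1,-0.55,0.68,-0.16,0,0,0.62,1,-0.51,0.72,-0.15,0,0,0.62,1,-0.46,0.75,-0.16,0,0,0.62,1,-0.4,0.78,-0.16,0,0,0.63,1,-0.36,0.8,-0.16,0,0,0.62,1,-0.3,0.83,-0.16,0,0,0.62,1,-0.25,0.84,-0.15,0,0,0.62,1,-0.19,0.86,-0.16,0,0,0.62,1,-0.14,0.87,-0.16,0,0,0.62,1]
}}

```text
time: 1.4
tool_pos: [0.373, 0.3802, 0.2932]
tcp_rot: [-3.037, -0.801, -0.001]
wrist_force: [-1.4, 0.1, 0.6]
width: 1.0
```

Call:
{"fn": "arm_command", "kwargs": {
  "steps": [-0.08,0.87,-0.16,0,0,0.62,1,-0.02,0.88,-0.16,0,0,0.62,1,0.03,0.88,-0.16,0,0,0.63,1,0.1,0.87,-0.16,0,0,0.62,1,0.14,0.87,-0.16,0,0,0.62,1,0.21,0.85,-0.15,0,0,0.62,1,0.26,0.84,-0.16,0,0,0.62,1,0.31,0.82,-0.16,0,0,0.62,1,0,0,0,0,0,0,1,0,0,0,0,0,0,1]
}}

```text
time: 2.65
tool_pos: [0.4599, 0.1903, 0.3308]
tcp_rot: [-3.141, 0.001, 0.0]
wrist_force: [-0.2, 1.2, 0.2]
width: 0.999
```

```bash
python3 - <<'E'
from h import *
import pickle
p,Rc,s=cur();d=snap('wrist','w1.png');d['p']=p;d['R']=Rc
pickle.dump(d,open('w1.pkl','wb'));print(p,Rc.as_matrix().round(4),s['q'],s['time'])
cv2.imwrite('pics/w1b.png',cv2.resize(d['img'][:,:,::-1],(800,500),interpolation=cv2.INTER_CUBIC))
E
```

```text
[0.45989051 0.19029027 0.33080354] [[ 1.e+00 -7.e-04 -1.e-04]
 [-7.e-04 -1.e+00  6.e-04]
 [-1.e-04 -6.e-04 -1.e+00]] [ 3.41844978e-01 -1.19467851e-01  1.85753309e+00  6.45665129e-04
  1.40344339e+00  3.42419421e-01] 2.65
```

View pics/w1b.png

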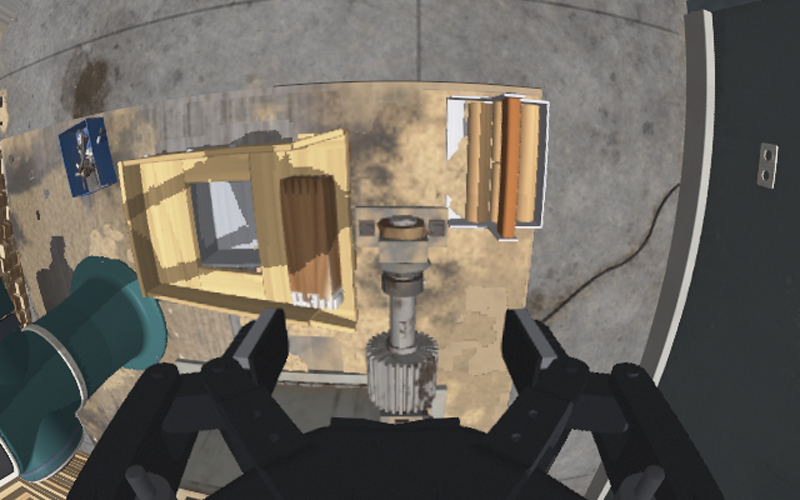

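```bash
cat >> h.py <<'E'
def wray(d,u,v):
    K=d['camera_matrix'];a=np.array([(u-K[0,2])/K[0,0],(v-K[1,2])/K[1,1]]);th=np.hypot(*a)
    r=np.array([*(a/max(th,1e-9)*np.sin(th)),np.cos(th)])
    T=d['T_tool_cam'];return d['p']+d['R'].apply(T[:3,3]),d['R'].apply(T[:3,:3]@r)
def wz(d,u,v,z):
    o,r=wray(d,u,v);return o+r*(z-o[2])/r[2]
E
python3 - <<'E'
import cv2
t=cv2.imread('pics/w1.png')
cv2.imwrite('pics/w1t.png',cv2.resize(t[65:195,340:450],None,fx=4.5,fy=4.5,interpolation=cv2.INTER_CUBIC))
cv2.imwrite('pics/w1s.png',cv2.resize(t[95:265,90:290],None,fx=3.5,fy=3.5,interpolation=cv2.INTER_CUBIC))
cv2.imwrite('pics/w1d.png',cv2.resize(t[150:340,240:440],None,fx=3,fy=3,interpolation=cv2.INTER_CUBIC))
E
```

```text
(no output)
```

View pics/w1t.png

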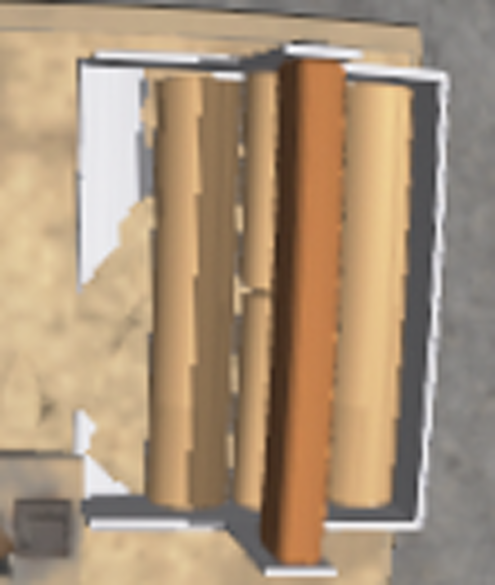

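View pics/w1s.png

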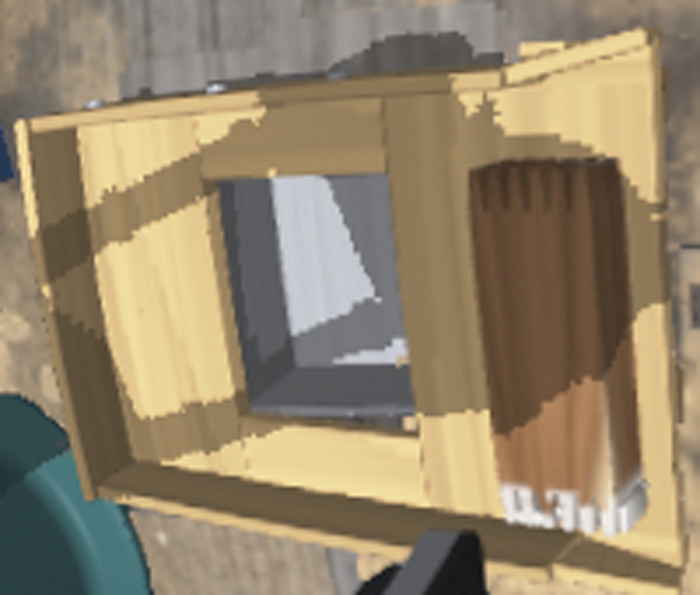

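View pics/w1d.png

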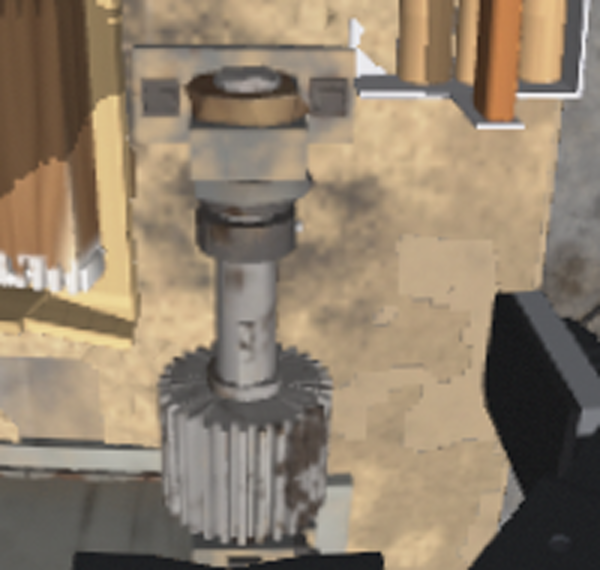

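```bash
python3 - <<'E'
from h import *
import pickle
d=pickle.load(open('w1.pkl','rb'))
def f(s,ox,oy): return lambda u,v,z: wz(d,(u+.5)/s+ox-.5,(v+.5)/s+oy-.5,z).round(4)
t=f(4.5,340,65);s=f(3.5,90,95);m=f(3,240,150)
print('bar R edge',t(344,68,.093),t(323,560,.093)); print('bar L edge',t(303,62,.093),t(277,558,.093))
print('rear wall outer',t(447,75,.042),t(421,527,.042)); print('side tops front',t(80,60,.042),t(88,520,.042))
print('mouth',t(80,100,.011),t(80,450,.011),t(80,285,.011))
print('bed edge',t(300,15,0),t(395,560,0))
print('head edge pad',s(662,210,.1247),s(672,440,.1247)); print('flare tops',s(660,30,.14),s(685,590,.14),s(655,42,.14),s(682,572,.14))
print('opening',s(387,97,.098),s(385,173,.098),s(412,412,.098),'foot side',s(218,180,.0735),s(247,415,.0735))
print('foot stop top',s(17,122,.08),s(88,498,.08))
print('walls inner top',s(78,125,.085),s(130,463,.085),' at -85',s(385,85,.13), s(420,515,.13))
# offcut top corners: top surf height approx pad(x)+26/cos
for c in [(472,172),(615,160),(500,490),(605,485),(632,300),(640,490)]: print('off',c,s(*c,.14),s(*c,.115))
print('drum top back', [m(*c,.115) for c in [(165,380),(330,380),(165,520),(325,500)]], [m(*c,.06) for c in [(330,380),(325,530)]])
print('post',m(352,475,.05),m(352,550,.05),'block',m(355,50,.03),m(355,140,.03))
E
```

```text
bar R edge [0.5807 0.295  0.093 ] [0.5822 0.1579 0.093 ]
bar L edge [0.5691 0.2958 0.093 ] [0.5684 0.1585 0.093 ]
rear wall outer [0.632  0.2998 0.042 ] [0.6325 0.1542 0.042 ]
side tops front [0.5157 0.2969 0.042 ] [0.5213 0.1558 0.042 ]
mouth [0.52   0.2862 0.011 ] [0.5223 0.1716 0.011 ] [0.5209 0.2262 0.011 ]
bed edge [0.5956 0.3193 0.    ] [0.641  0.1306 0.    ]
head edge pad [0.4196 0.2067 0.1247] [0.4203 0.129  0.1247]
flare tops [0.4219 0.2633 0.14  ] [0.4241 0.0801 0.14  ] [0.4204 0.2598 0.14  ] [0.4234 0.0871 0.14  ]
opening [0.3201 0.2442 0.098 ] [0.3176 0.2174 0.098 ] [0.3192 0.1281 0.098 ] foot side [0.2341 0.2148 0.0735] [0.2332 0.1161 0.0735]
foot stop top [0.1354 0.2468 0.08  ] [0.1403 0.0759 0.08  ]
walls inner top [0.1738 0.2428 0.085 ] [0.174  0.0968 0.085 ]  at -85 [0.332 0.25  0.13 ] [0.3295 0.1014 0.13  ]
off (472, 172) [0.3629 0.2223 0.14  ] [0.3553 0.2189 0.115 ]
off (615, 160) [0.4077 0.2248 0.14  ] [0.4036 0.2216 0.115 ]
off (500, 490) [0.3634 0.1167 0.14  ] [0.3559 0.105  0.115 ]
off (605, 485) [0.3994 0.1192 0.14  ] [0.3946 0.1077 0.115 ]
off (632, 300) [0.4113 0.1815 0.14  ] [0.4075 0.1749 0.115 ]
off (640, 490) [0.4109 0.1176 0.14  ] [0.407 0.106 0.115]
drum top back [array([0.4327, 0.0456, 0.115 ]), array([0.5047, 0.0452, 0.115 ]), array([ 0.4299, -0.0361,  0.115 ]), array([ 0.506 , -0.0238,  0.115 ])] [array([0.5118, 0.01  , 0.06  ]), array([ 0.5147, -0.0928,  0.06  ])]
post [ 0.5288 -0.0606  0.05  ] [ 0.533  -0.1188  0.05  ] block [0.5206 0.1731 0.03  ] [0.5223 0.1281 0.03  ]
```

```bash
python3 - <<'E'
import numpy as np
D=[((.26244,.62115,.24396),(1.13411,.26477,1.60537)),((.45989,.19029,.33080),(.341845,-.119468,1.857533))]
A=[];b=[]
for (x,y,z),(q1,q2,q3) in D:
    r=x*np.cos(q1)+y*np.sin(q1);l=-x*np.sin(q1)+y*np.cos(q1);print(r,l)
    A+= [[np.sin(q2),np.sin(q2+q3),0],[np.cos(q2),np.cos(q2+q3),1]];b+=[r,z]
s=np.linalg.lstsq(A,b,rcond=None);print(s)
L1,L2,c=s[0]
# tilt test; assume L3 
for L3 in (.2,.25,.3):
  for nm,r,z,t in [('off',.416,.132,15),('off',.416,.132,0),('tip',.41,.21,30),('tip',.41,.21,36),('tip40',.41,.215,40)]:
    t=np.radians(t);rw=r-L3*np.sin(t);zw=z+L3*np.cos(t)-(c+L3)
    D2=(rw**2+zw**2-L1**2-L2**2)/(2*L1*L2);q3=np.arccos(D2) if abs(D2)<=1 else np.nan
    q2=np.arctan2(rw,zw)-np.arctan2(L2*np.sin(q3),L1+L2*np.cos(q3));print(L3,nm,np.degrees(t),q2,q3,np.pi-t-q2-q3)
E
```

```text
0.673856247059865 0.02489647361363076
0.49706988018243947 0.025112355831646338
(array([ 0.50949248,  0.56568923, -0.08091981]), array([3.28147408e-09]), np.int32(3), array([2.02544684, 1.36421633, 0.19099449]))
0.2 off 14.999999999999998 -0.24255533796166562 2.34847854588352 0.7738700578687894
0.2 off 0.0 -0.13492513157009434 2.247991988183771 1.0285257969761163
0.2 tip 29.999999999999996 -0.4487699930304171 2.3713448180235175 0.6954190529983939
0.2 tip 36.0 -0.48480345388681856 2.4132982090271686 0.5847793677314845
0.2 tip40 40.0 -0.5118649460720665 2.4347129515938635 0.5206129472702643
0.25 off 14.999999999999998 -0.2712207504095814 2.373024841350972 0.7779891748492531
0.25 off 0.0 -0.13492513157009434 2.247991988183771 1.0285257969761163
0.25 tip 29.999999999999996 -0.5102336976794288 2.418260747456425 0.7099668282144984
0.25 tip 36.0 -0.5590229516587067 2.470025937220276 0.6022711373102649
0.25 tip40 40.0 -0.5946179584863897 2.4978555404645117 0.5402233708139392
0.3 off 14.999999999999998 -0.3007264902843543 2.397337884094331 0.7831818719806667
0.3 off 0.0 -0.13492513157009434 2.247991988183771 1.0285257969761163
0.3 tip 29.999999999999996 -0.5757726061337394 2.4640998271754393 0.7296666569497945
0.3 tip 36.0 -0.6399899171597935 2.525377375857877 0.6278866641737508
0.3 tip40 40.0 -0.686372588976875 2.559412609658884 0.5704209321100522
```

```bash
python3 - <<'E'
from h import *
p,Rc,s=cur()
r1,pe,Re=plan(p,Rc,[.359,.166,.219],Rt(.6,15),6,1); show(r1)
r2,pe,Re=plan(pe,Re,[.3826,.166,.1323],Rt(.6,15),4,1); show(r2);print(pe)
E
```

```text
[-0.56, 0.14, 0.62, 0, 0.42, -0.02, 1, -0.59, 0.13, 0.6, 0, 0.41, -0.01, 1, -0.61, 0.14, 0.57, 0, 0.42, -0.02, 1, -0.63, 0.13, 0.54, 0.01, 0.42, -0.02, 1, -0.66, 0.13, 0.51, 0, 0.42, -0.01, 1, -0.69, 0.14, 0.49, 0, 0.41, -0.02, 1]
[0, 0, 0.75, 0, 0, 0, 1, 0.01, 0, 0.75, 0, 0, 0, 1, 0, 0, 0.74, 0, 0, 0, 1, 0.01, 0.01, 0.75, 0, 0, 0, 1]
[0.38270882 0.16587037 0.13233887]
```

Call:
{"fn": "arm_command", "kwargs": {
  "steps": [-0.56,0.14,0.62,0,0.42,-0.02,1,-0.59,0.13,0.6,0,0.41,-0.01,1,-0.61,0.14,0.57,0,0.42,-0.02,1,-0.63,0.13,0.54,0,0.42,-0.02,1,-0.66,0.13,0.51,0,0.42,-0.01,1,-0.69,0.14,0.49,0,0.41,-0.02,1,0,0,0.75,0,0,0,1,0,0,0.5,0,0,0,1,0,0,0,0,0,0,1]
}}

```text
time: 3.82
tool_pos: [0.3684, 0.1657, 0.1814]
tcp_rot: [3.114, 0.018, 0.406]
wrist_force: [0.5, -0.4, -0.3]
width: 1.001
```

```bash
python3 - <<'E'
from h import *
import pickle
p,Rc,s=cur();d=snap('wrist','w2.png');d['p']=p;d['R']=Rc
pickle.dump(d,open('w2.pkl','wb'));print(p,Rc.as_matrix().round(4),s['wrist_force'],s['time'])
E
```

```text
[0.36837233 0.16566554 0.18142944] [[ 9.666e-01  1.100e-02  2.562e-01]
 [ 1.130e-02 -9.999e-01  4.000e-04]
 [ 2.562e-01  2.500e-03 -9.666e-01]] [ 0.48246227 -0.38036863 -0.27694979] 3.825
```

View pics/w2.png

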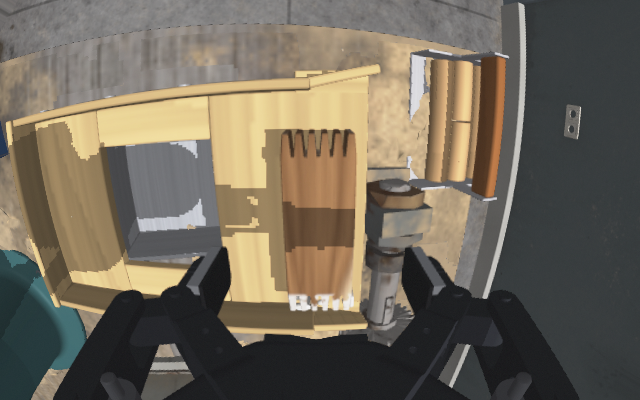

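```bash
python3 - <<'E'
from h import *
import pickle
d=pickle.load(open('w2.pkl','rb'))
K=d['camera_matrix'];n=np.array([-.2588,0,.9659]);P0=np.array([.405,0,.1207])  # pad plane point at sorter x=0
def on(u,v,h):
    o,r=wray(d,u,v);t=(h-n@(o-P0))/(n@r);return (o+r*t).round(4)
for c in [(284,131),(354,131),(283,220),(356,220),(290,308),(354,308)]: print('off top',c,on(*c,.026))
print('head edge',on(369,80,0),on(366,160,0),'opening',on(209,95,0),on(219,262,0), on(211,140,0),on(106,146,0),on(126,256,0))
print('inner wall base? ', on(209,97,.0),on(97,112,0),on(210,100,.032))
print('wall top',[on(*c,.032) for c in [(209,86),(100,105),(209,96)]])
E
```

```text
off top (284, 131) [0.3618 0.2242 0.136 ]
off top (354, 131) [0.3992 0.2247 0.1461]
off top (283, 220) [0.3604 0.1714 0.1357]
off top (356, 220) [0.4026 0.1719 0.147 ]
off top (290, 308) [0.3629 0.1053 0.1363]
off top (354, 308) [0.4057 0.1056 0.1478]
head edge [0.4174 0.2553 0.124 ] [0.4173 0.2034 0.124 ] opening [0.3182 0.2464 0.0974] [0.316  0.1251 0.0969] [0.3185 0.2164 0.0975] [0.2324 0.2159 0.0745] [0.2329 0.1234 0.0746]
inner wall base?  [0.3181 0.245  0.0974] [0.2261 0.2424 0.0728] [0.3213 0.2427 0.1314]
wall top [array([0.3209, 0.2505, 0.1313]), array([0.2466, 0.2464, 0.1114]), array([0.3208, 0.245 , 0.1313])]
```

Call:
{"fn": "arm_command", "kwargs": {
  "steps": [0.1,0,0.6,0,0,0,1,0,0,0.6,0,0,0,1,0,0,0.5,0,0,0,1,0,0,0,0,0,0,1,0,0,0,0,0,0,0,0,0,0,0,0,0,0,0,0,0,0,0,0,0,0,0,0,0,0,0,0,0,0,0,0,0,0,0],
  "squeeze": 40
}}

```text
time: 5.0
tool_pos: [0.3859, 0.1662, 0.1354]
tcp_rot: [-3.114, -0.017, -0.412]
wrist_force: [-2.1, 0.3, 6.3]
width: 0.491
```

```bash
python3 - <<'E'
from h import *
p,Rc,s=cur()
r1,pe,Re=plan(p,Rc,[.37,.166,.215],Rt(.6,10),4,0); 
r2,pe,Re=plan(pe,Re,[.574,.083,.21],Rt(90,0),16,0); show(r1+r2);print(pe,Re.as_matrix().round(3))
E
```

```text
[0.05, 0, -0.68, 0, -0.21, 0, 0, 0.03, 0, -0.67, 0, -0.21, 0, 0, 0.01, 0, -0.68, 0, -0.22, 0, 0, 0, 0, -0.67, 0.01, -0.21, 0, 0, 0.41, 0.18, 0.08, 0.08, -0.08, -0.93, 0, 0.4, 0.22, 0.08, 0.08, -0.08, -0.93, 0, 0.38, 0.25, 0.07, 0.08, -0.09, -0.93, 0, 0.34, 0.29, 0.07, 0.08, -0.08, -0.92, 0, 0.32, 0.33, 0.06, 0.08, -0.08, -0.93, 0, 0.29, 0.35, 0.06, 0.09, -0.08, -0.93, 0]
[0.25, 0.38, 0.05, 0.08, -0.08, -0.93, 0, 0.21, 0.41, 0.05, 0.08, -0.09, -0.93, 0, 0.17, 0.42, 0.04, 0.08, -0.08, -0.93, 0, 0.13, 0.44, 0.03, 0.08, -0.08, -0.92, 0, 0.09, 0.45, 0.03, 0.08, -0.08, -0.93, 0, 0.05, 0.46, 0.03, 0.08, -0.09, -0.93, 0, 0, 0.45, 0.02, 0.08, -0.08, -0.93, 0, -0.05, 0.46, 0.02, 0.08, -0.08, -0.93, 0, -0.08, 0.45, 0.02, 0.08, -0.08, -0.93, 0, -0.14, 0.44, 0.01, 0.09, -0.08, -0.93, 0]
[0.57395143 0.0828553  0.20998467] [[-0.  1. -0.]
 [ 1.  0.  0.]
 [ 0. -0. -1.]]
```

Call:
{"fn": "arm_command", "kwargs": {
  "steps": [0.05,0,-0.68,0,-0.21,0,0,0.03,0,-0.67,0,-0.21,0,0,0.01,0,-0.68,0,-0.22,0,0,0,0,-0.67,0.01,-0.21,0,0,0.41,0.18,0.08,0.08,-0.08,-0.93,0,0.4,0.22,0.08,0.08,-0.08,-0.93,0,0.38,0.25,0.07,0.08,-0.09,-0.93,0,0.34,0.29,0.07,0.08,-0.08,-0.92,0,0.32,0.33,0.06,0.08,-0.08,-0.93,0,0.29,0.35,0.06,0.09,-0.08,-0.93,0]
}}

```text
time: 6.25
tool_pos: [0.446, 0.1344, 0.2113]
tcp_rot: [-2.995, -0.927, -0.178]
wrist_force: [0.6, 0.2, -0.9]
width: 0.491
```

Call:
{"fn": "arm_command", "kwargs": {
  "steps": [0.25,0.38,0.05,0.08,-0.08,-0.93,0,0.21,0.41,0.05,0.08,-0.09,-0.93,0,0.17,0.42,0.04,0.08,-0.08,-0.93,0,0.13,0.44,0.03,0.08,-0.08,-0.92,0,0.09,0.45,0.03,0.08,-0.08,-0.93,0,0.05,0.46,0.03,0.08,-0.09,-0.93,0,0,0.45,0.02,0.08,-0.08,-0.93,0,-0.05,0.46,0.02,0.08,-0.08,-0.93,0,-0.08,0.45,0.02,0.08,-0.08,-0.93,0,-0.14,0.44,0.01,0.09,-0.08,-0.93,0]
}}

```text
time: 7.5
tool_pos: [0.5735, 0.0823, 0.2079]
tcp_rot: [-2.216, -2.224, 0.005]
wrist_force: [0.4, -0.5, -1.0]
width: 0.498
```

```bash
python3 - <<'E'
from h import *
import pickle
p,Rc,s=cur();d=snap('wrist','w3.png');d['p']=p;d['R']=Rc
pickle.dump(d,open('w3.pkl','wb'));print(p,Rc.as_matrix().round(4),s['wrist_force'],s['time'],s['width'])
E
```

```text
[0.57347015 0.08227304 0.20785919] [[-3.6e-03  1.0e+00 -3.4e-03]
 [ 1.0e+00  3.6e-03 -8.0e-04]
 [-8.0e-04 -3.4e-03 -1.0e+00]] [ 0.37786522 -0.51105932 -1.04157829] 7.5 0.49753453857658586
```

View pics/w3.png

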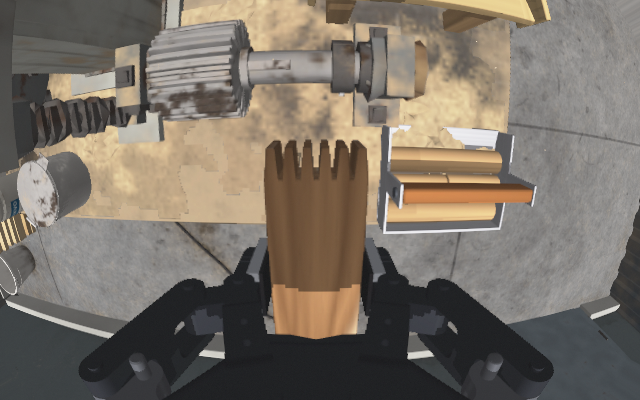

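Call:
{"fn": "arm_command", "kwargs": {
  "steps": [0,0,1,0,0,0,0,0,0,1,0,0,0,0,0,0,1,0,0,0,0,0,0,1,0,0,0,0,0,0,1,0,0,0,0,0,0,0.6,0,0,0,0,0,0,0.4,0,0,0,0,0,0,0.2,0,0,0,0,0,0,0,0,0,0,0,0,0,0,0,0,0,0]
}}

```text
time: 8.8
tool_pos: [0.574, 0.0826, 0.0236]
tcp_rot: [2.221, 2.222, -0.0]
wrist_force: [-0.5, -0.2, -0.5]
width: 0.496
```

Call:
{"fn": "arm_command", "kwargs": {
  "steps": [0,0,0.12,0,0,0,0,0,0,0,0,0,0,0,0,0,0,0,0,0,1,0,0,0,0,0,0,1,0,0,0,0,0,0,1,0,0,-0.4,0,0,0,1,0,0,-0.9,0,0,0,1,0,0,-1,0,0,0,1,0,0,-1,0,0,0,1,0,0,-1,0,0,0,1]
}}

```text
time: 10.05
tool_pos: [0.5735, 0.0827, 0.1501]
tcp_rot: [-2.221, -2.221, 0.001]
wrist_force: [0.7, -0.0, -0.2]
width: 1.001
```

```bash
python3 - <<'E'
from h import *
p,Rc,s=cur();print(p,s['width'],s['time'])
d=snap('top','top1.png');cv2.imwrite('pics/top1z.png',cv2.resize(d['img'][140:340,160:320,::-1],None,fx=3,fy=3))
# to tray approach
r,pe,Re=plan(p,Rc,[.5757,.2275,.24],Rt(.4,0),16,1);show(r);print(pe)
E
```

```text
[0.57350955 0.08270259 0.1500662 ] 1.0008968093014425 10.05
[0.3, 0, -0.19, 0, 0, 0.93, 1, 0.3, -0.02, -0.18, 0, 0, 0.94, 1, 0.3, -0.05, -0.19, 0, 0, 0.93, 1, 0.29, -0.09, -0.19, 0, 0, 0.93, 1, 0.28, -0.11, -0.19, 0, 0, 0.94, 1, 0.27, -0.14, -0.18, 0, 0, 0.93, 1, 0.25, -0.16, -0.19, 0, 0, 0.93, 1, 0.24, -0.19, -0.19, 0, 0, 0.94, 1, 0.22, -0.21, -0.19, 0, 0, 0.93, 1, 0.19, -0.23, -0.18, 0, 0, 0.94, 1]
[0.18, -0.24, -0.19, 0, 0.01, 0.93, 1, 0.14, -0.27, -0.19, 0, 0, 0.93, 1, 0.12, -0.27, -0.19, 0, 0, 0.94, 1, 0.1, -0.29, -0.18, 0, 0, 0.93, 1, 0.06, -0.29, -0.19, 0, 0, 0.93, 1, 0.04, -0.3, -0.19, -0.01, 0, 0.94, 1]
[0.57574077 0.22736516 0.24009613]
```

View pics/top1z.png

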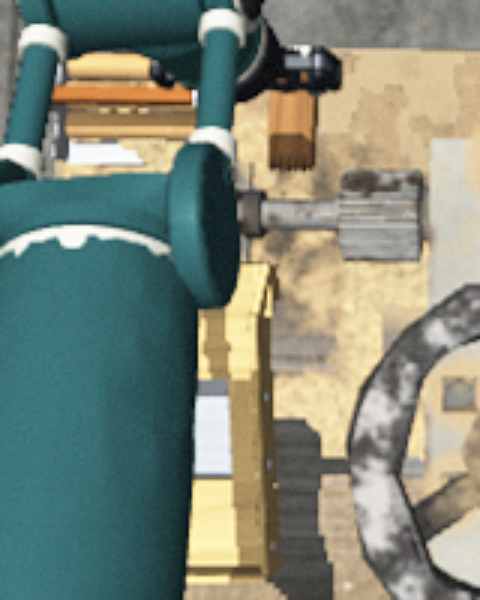

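Call:
{"fn": "arm_command", "kwargs": {
  "steps": [0.3,0,-0.19,0,0,0.93,1,0.3,-0.02,-0.18,0,0,0.94,1,0.3,-0.05,-0.19,0,0,0.93,1,0.29,-0.09,-0.19,0,0,0.93,1,0.28,-0.11,-0.19,0,0,0.94,1,0.27,-0.14,-0.18,0,0,0.93,1,0.25,-0.16,-0.19,0,0,0.93,1,0.24,-0.19,-0.19,0,0,0.94,1,0.22,-0.21,-0.19,0,0,0.93,1,0.19,-0.23,-0.18,0,0,0.94,1]
}}

```text
time: 11.35
tool_pos: [0.5747, 0.1736, 0.205]
tcp_rot: [-3.005, -0.913, 0.002]
wrist_force: [0.3, -0.2, -0.1]
width: 0.998
```

Call:
{"fn": "arm_command", "kwargs": {
  "steps": [0.18,-0.24,-0.19,0,0,0.93,1,0.14,-0.27,-0.19,0,0,0.93,1,0.12,-0.27,-0.19,0,0,0.94,1,0.1,-0.29,-0.18,0,0,0.93,1,0.06,-0.29,-0.19,0,0,0.93,1,0.04,-0.3,-0.19,0,0,0.94,1,0,0,0,0,0,0,1,0,0,0,0,0,0,1]
}}

```text
time: 12.35
tool_pos: [0.5756, 0.2271, 0.238]
tcp_rot: [3.141, 0.013, -0.003]
wrist_force: [-0.4, 0.1, -1.2]
width: 1.001
```

```bash
python3 - <<'E'
from h import *
import pickle
p,Rc,s=cur();d=snap('wrist','w4.png');d['p']=p;d['R']=Rc
pickle.dump(d,open('w4.pkl','wb'));print(p,Rc.as_matrix().round(4),s['wrist_force'],s['time'],s['width'])
cv2.imwrite('pics/w4b.png',cv2.resize(d['img'][:,:,::-1],(800,500),interpolation=cv2.INTER_CUBIC))
E
```

```text
[0.57555335 0.22705166 0.23800784] [[ 1.0e+00  8.4e-03 -1.9e-03]
 [ 8.4e-03 -1.0e+00 -5.0e-04]
 [-2.0e-03  5.0e-04 -1.0e+00]] [-0.3798925   0.1297893  -1.20327356] 12.35 1.0011375130468545
```

View pics/w4b.png

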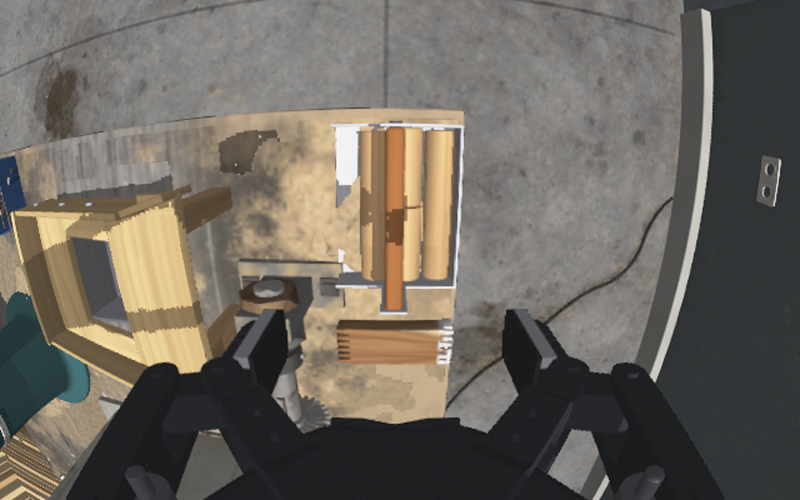

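```bash
python3 - <<'E'
from h import *
import pickle
d=pickle.load(open('w4.pkl','rb'));im=d['img']
hsv=cv2.cvtColor(im,cv2.COLOR_RGB2HSV)
c=im[100:260,300:345].astype(int)
cv2.imwrite('pics/w4z.png',cv2.resize(im[90:265,250:390,::-1],None,fx=3.4,fy=3.4,interpolation=cv2.INTER_CUBIC))
m=((im[...,0].astype(int)-im[...,2])>95)&(hsv[...,1]>150)
m[:, :295]=0;m[:,340:]=0;m[:95]=0;m[255:]=0
ys,xs=np.nonzero(m);print(len(ys),ys.min(),ys.max())
for v in range(104,250,12):
    x=xs[ys==v]
    if len(x): a=wz(d,x.min()-.5,v,.093);b=wz(d,x.max()+.5,v,.093);print(v,x.min(),x.max(),a.round(4)[:2],b.round(4)[:2])
E
```

```text
1430 103 246
104 311 322 [0.5704 0.2992] [0.5809 0.2993]
116 310 322 [0.5696 0.2885] [0.581  0.2886]
128 310 322 [0.5697 0.2779] [0.5811 0.278 ]
140 311 322 [0.5706 0.2672] [0.5812 0.2673]
152 310 322 [0.5698 0.2563] [0.5814 0.2564]
164 310 321 [0.5698 0.2453] [0.5806 0.2454]
188 310 310 [0.5699 0.2228] [0.5708 0.2228]
200 310 321 [0.5699 0.2111] [0.5811 0.2112]
212 310 321 [0.57   0.1992] [0.5813 0.1993]
224 310 321 [0.57   0.1869] [0.5815 0.187 ]
236 310 320 [0.57   0.1741] [0.5807 0.1742]
```

View pics/w4z.png

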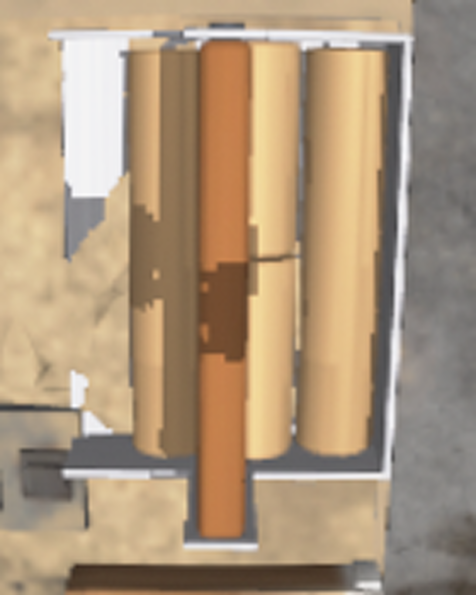

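Call:
{"fn": "arm_command", "kwargs": {
  "steps": [0,-0.03,1,0,0.02,0,1,0,0,1,0,0,0,1,0,0,1,0,0,0,1,0,0,1,0,0,0,1,0,0,0.8,0,0,0,1,0,0,0.4,0,0,0,1,0,0,0.2,0,0,0,1,0,0,0,0,0,0,1,0,0,0,0,0,0,0,0,0,0,0,0,0,0],
  "squeeze": 100
}}

```text
time: 13.65
tool_pos: [0.5763, 0.2283, 0.077]
tcp_rot: [-3.141, -0.011, -0.003]
wrist_force: [0.3, 0.4, 0.5]
width: 0.603
```

Call:
{"fn": "arm_command", "kwargs": {
  "steps": [0,0,0,0,0,0,0,0,0,0,0,0,0,0,0,0,0,0,0,0,0,0,0,0,0,0,0,0,0,0,0,0,0,0,0,0,0,0,0,0,0,0]
}}

```text
time: 14.4
tool_pos: [0.576, 0.2282, 0.0764]
tcp_rot: [3.141, 0.01, 0.001]
wrist_force: [-0.6, -0.5, 4.7]
width: 0.145
```

```bash
python3 - <<'E'
from h import *
p,Rc,s=cur();print(p,Rc.as_matrix().round(4))
r1,pe,Re=plan(p,Rc,[.576,.2282,.240],Rt(.5,0),10,0,True);show(r1)
r,pe,Re=plan(pe,Re,[.462,.169,.240],Rt(.6,0),10,0,True);show(r);print(pe)
E
```

```text
[0.57596253 0.22819078 0.07644744] [[ 1.0e+00  6.7e-03  8.0e-04]
 [ 6.7e-03 -1.0e+00 -1.0e-04]
 [ 8.0e-04  1.0e-04 -1.0e+00]]
[0, 0, -0.13, 0, 0, 0, 0, 0, 0, -0.39, 0, 0, 0, 0, 0, 0, -0.6, 0, 0, 0, 0, 0, 0, -0.76, 0, 0, -0.01, 0, 0, 0, -0.85, 0, 0, 0, 0, 0, 0, -0.84, 0, -0.01, 0, 0, 0, 0, -0.76, 0, 0, -0.01, 0, 0, 0, -0.6, 0, 0, 0, 0, 0, 0, -0.39, 0, 0, 0, 0, 0, 0, -0.13, 0, 0, 0, 0]
[-0.09, 0.05, 0, 0, 0, 0, 0, -0.27, 0.14, 0, 0, 0, 0, 0, -0.43, 0.21, 0, 0, 0, 0, 0, -0.53, 0.27, 0, 0, 0, -0.01, 0, -0.59, 0.3, 0, 0, 0, 0, 0, -0.59, 0.3, 0, 0, 0, 0, 0, -0.53, 0.27, 0, 0, 0, 0, 0, -0.42, 0.21, 0, 0, 0, 0, 0, -0.27, 0.14, 0, 0, 0, -0.01, 0, -0.09, 0.05, 0, 0, 0, 0, 0]
[0.46214254 0.16892703 0.23997835]
```

Call:
{"fn": "arm_command", "kwargs": {
  "steps": [0,0,-0.13,0,0,0,0,0,0,-0.39,0,0,0,0,0,0,-0.6,0,0,0,0,0,0,-0.76,0,0,-0.01,0,0,0,-0.85,0,0,0,0,0,0,-0.84,0,0,0,0,0,0,-0.76,0,0,-0.01,0,0,0,-0.6,0,0,0,0,0,0,-0.39,0,0,0,0,0,0,-0.13,0,0,0,0]
}}

```text
time: 15.65
tool_pos: [0.5758, 0.2282, 0.2403]
tcp_rot: [3.142, 0.014, 0.002]
wrist_force: [1.1, 0.3, -4.9]
width: 0.147
```

Call:
{"fn": "arm_command", "kwargs": {
  "steps": [-0.09,0.05,0,0,0,0,0,-0.27,0.14,0,0,0,0,0,-0.43,0.21,0,0,0,0,0,-0.53,0.27,0,0,0,-0.01,0,-0.59,0.3,0,0,0,0,0,-0.59,0.3,0,0,0,0,0,-0.53,0.27,0,0,0,0,0,-0.42,0.21,0,0,0,0,0,-0.27,0.14,0,0,0,-0.01,0,-0.09,0.05,0,0,0,0,0]
}}

```text
time: 16.9
tool_pos: [0.4615, 0.1687, 0.2396]
tcp_rot: [3.141, 0.017, 0.001]
wrist_force: [0.1, 0.0, -4.6]
width: 0.145
```

Call:
{"fn": "arm_command", "kwargs": {
  "steps": [0,0,0,0,0,0,0,0,0,0,0,0,0,0]
}}

```text
time: 17.15
tool_pos: [0.4623, 0.169, 0.2395]
tcp_rot: [3.141, 0.017, 0.001]
wrist_force: [-0.7, -0.3, -4.3]
width: 0.145
```

```bash
python3 - <<'E'
from h import *
import pickle
p,Rc,s=cur();d=snap('wrist','w5.png');d['p']=p;d['R']=Rc
pickle.dump(d,open('w5.pkl','wb'));print(p,Rc.as_matrix().round(4),s['wrist_force'],s['torque'],s['time'],s['width'])
cv2.imwrite('pics/w5b.png',cv2.resize(d['img'][:,:,::-1],(800,500),interpolation=cv2.INTER_CUBIC))
t=snap('top','top5.png');pickle.dump(t,open('top5.pkl','wb'));cv2.imwrite('pics/top5z.png',cv2.resize(t['img'][145:345,160:320,::-1],None,fx=3,fy=3))
t=snap('scene','sc5.png');pickle.dump(t,open('sc5.pkl','wb'));cv2.imwrite('pics/sc5z.png',cv2.resize(t['img'][60:260,350:510,::-1],None,fx=3,fy=3))
E
```

```text
[0.46231855 0.16903764 0.23951768] [[ 9.999e-01  1.090e-02  4.000e-04]
 [ 1.090e-02 -9.999e-01 -2.000e-04]
 [ 4.000e-04  2.000e-04 -1.000e+00]] [-0.68626866 -0.28739166 -4.30237078] [-0.09296378  0.04016039 -0.03824301] 17.15 0.14470661352837008
```

View pics/w5b.png

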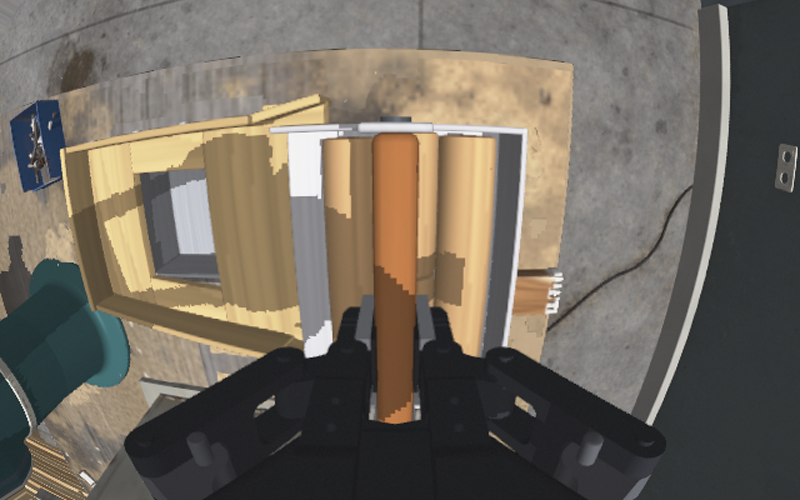

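View pics/top5z.png

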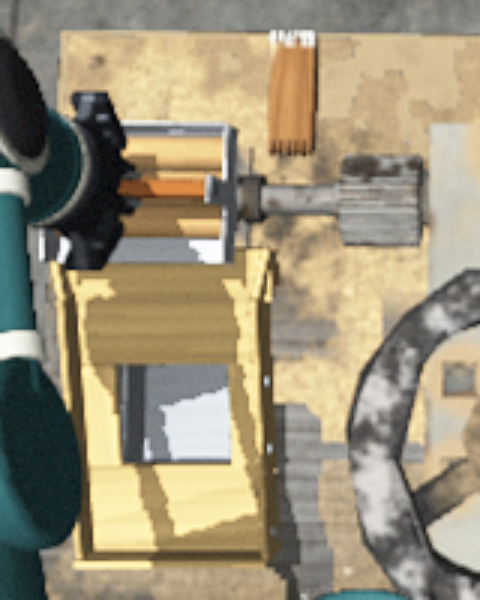

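View pics/sc5z.png

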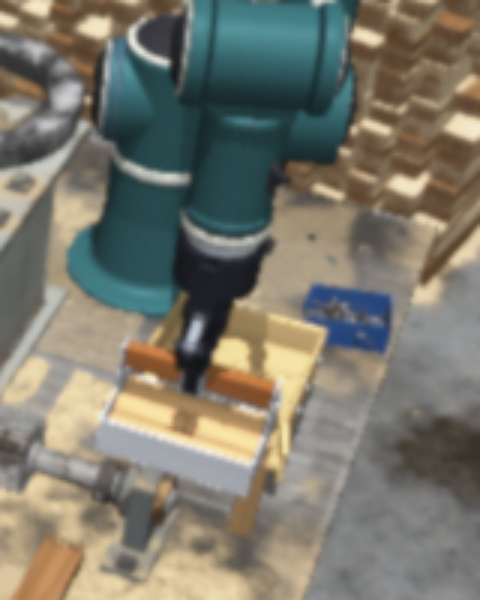

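```bash
python3 - <<'E'
from h import *
import pickle
t=pickle.load(open('top5.pkl','rb'));w=pickle.load(open('w5.pkl','rb'))
im=t['img']
cv2.imwrite('pics/top5y.png',cv2.resize(im[215:260,168:258,::-1],None,fx=8,fy=8,interpolation=cv2.INTER_CUBIC))
cv2.imwrite('pics/w5y.png',cv2.resize(w['img'][65:300,200:430,::-1],None,fx=2.5,fy=2.5,interpolation=cv2.INTER_CUBIC))
E
```

```text
(no output)
```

View pics/top5y.png

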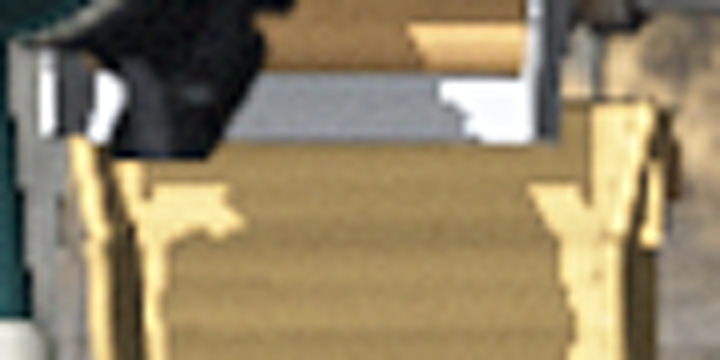

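View pics/w5y.png

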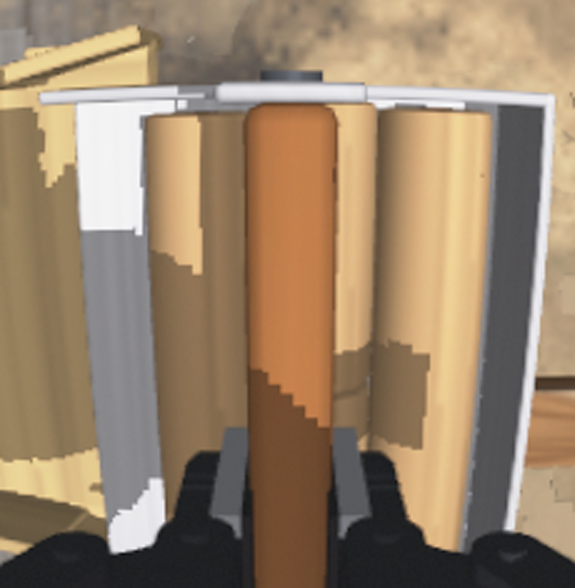

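```bash
python3 - <<'E'
from h import *
import pickle
t=pickle.load(open('top5.pkl','rb'));w=pickle.load(open('w5.pkl','rb'))
def T(u,v,z): return onz(t,(u+.5)/8+168-.5,(v+.5)/8+215-.5,z).round(4)
def W(u,v,z): return wz(w,(u+.5)/2.5+200-.5,(v+.5)/2.5+65-.5,z).round(4)
a=T(88,237,.14);b=T(628,237,.14);print('kink outer',a,b,(a+b)/2)
a=T(112,237,.14);b=T(607,237,.14);print('kink inner',a,b,(a+b)/2)
a=T(42,100,.2045);b=T(540,100,.2045);print('tray outer top',a,b,(a+b)/2)
a=T(90,330,.13);b=T(652,330,.13)
print('W left wall',W(400,90,.2045),W(292,85,.2055),'bar end',W(290,104,.256))
print('W mouth line',W(78,130,.174),W(92,430,.174),'rear',W(551,110,.2045),W(515,500,.2045))
print('W sorter left flare', W(137,30,.14),W(10,75,.14))
E
```

```text
kink outer [0.3771 0.2568 0.14  ] [0.3796 0.0837 0.14  ] [0.37835 0.17025 0.14   ]
kink inner [0.3772 0.2491 0.14  ] [0.3795 0.0905 0.14  ] [0.37835 0.1698  0.14   ]
tray outer top [0.4189 0.2477 0.2045] [0.421  0.0978 0.2045] [0.41995 0.17275 0.2045 ]
W left wall [0.4847 0.245  0.2045] [0.4621 0.2454 0.2055] bar end [0.4616 0.2425 0.256 ]
W mouth line [0.4079 0.2349 0.174 ] [0.4067 0.1517 0.174 ] rear [0.5183 0.2425 0.2045] [0.5192 0.1476 0.2045]
W sorter left flare [0.4169 0.2626 0.14  ] [0.3771 0.251  0.14  ]
```

```bash
cat >> h.py <<'E'
def tcp_m(mx,y,mz,th):
    t=np.radians(th);c,s=np.cos(t),np.sin(t); return np.array([mx+.055*c-.0654*s,y,mz+.055*s+.0654*c])
def mouth(p,Rc):
    return p+Rc.apply([-.055,0,.0654]), np.degrees(np.arctan2(Rc.as_matrix()[0,2],-Rc.as_matrix()[2,2]))
def wp(p,Rc,pts,f=0):
    out=[]
    for (mx,y,mz,th) in pts:
        r,p,Rc=plan(p,Rc,tcp_m(mx,y,mz,th),Rt(.65,th),1,f); out+=r
    return out,p,Rc
E
python3 - <<'E'
from h import *
p,Rc,s=cur();print(mouth(p,Rc))
A=[(.407,.1675,.174-.037*e,14*e) for e in (.05,.18,.36,.55,.72,.87,.96,1)]
r,p,Rc=wp(p,Rc,A);show(r);print(p,mouth(p,Rc))
E
```

```text
(array([0.40715848, 0.16838229, 0.17400165]), np.float64(0.0012404186136718688))
[-0.03, 0.05, 0.04, 0, 0.12, 0, 0, -0.07, 0, 0.1, 0, 0.3, 0, 0, -0.11, 0, 0.15, 0, 0.42, 0, 0, -0.13, 0, 0.15, 0, 0.44, 0, 0, -0.12, 0, 0.13, 0, 0.4, 0, 0, -0.11, -0.01, 0.12, 0, 0.35, 0, 0, -0.07, 0, 0.07, 0, 0.21, 0, 0, -0.03, 0, 0.03, 0, 0.09, 0, 0]
[0.4446765  0.16760541 0.21366215] (array([0.40710903, 0.16716937, 0.13691154]), np.float64(13.980426994461796))
```

Call:
{"fn": "arm_command", "kwargs": {
  "steps": [-0.03,0.05,0.04,0,0.12,0,0,-0.07,0,0.1,0,0.3,0,0,-0.11,0,0.15,0,0.42,0,0,-0.13,0,0.15,0,0.44,0,0,-0.12,0,0.13,0,0.4,0,0,-0.11,0,0.12,0,0.35,0,0,-0.07,0,0.07,0,0.21,0,0,-0.03,0,0.03,0,0.09,0,0,0,0,0,0,0,0,0,0,0,0,0,0,0,0]
}}

```text
time: 18.55
tool_pos: [0.445, 0.1673, 0.2143]
tcp_rot: [-3.117, -0.017, -0.384]
wrist_force: [-0.6, 0.7, -4.1]
width: 0.145
```

```bash
python3 - <<'E'
from h import *
import pickle
p,Rc,s=cur();d=snap('wrist','w6.png');d['p']=p;d['R']=Rc
pickle.dump(d,open('w6.pkl','wb'));print(p,Rc.as_matrix().round(4),mouth(p,Rc),s['wrist_force'],s['torque'],s['time'],s['width'])
cv2.imwrite('pics/w6b.png',cv2.resize(d['img'][:,:,::-1],(800,500),interpolation=cv2.INTER_CUBIC))
t=snap('top','top6.png');pickle.dump(t,open('top6.pkl','wb'));cv2.imwrite('pics/top6z.png',cv2.resize(t['img'][180:260,160:265,::-1],None,fx=7,fy=7,interpolation=cv2.INTER_CUBIC))
E
```

```text
[0.44498832 0.16730496 0.21429635] [[ 0.9701  0.0108  0.2426]
 [ 0.0105 -0.9999  0.0026]
 [ 0.2426  0.     -0.9701]] (array([0.40749678, 0.16689817, 0.13750847]), np.float64(14.037160861013183)) [-0.58273538  0.74564889 -4.14287275] [-0.07435495  0.28328173  0.04009038] 18.55 0.1452335977354205
```

View pics/w6b.png

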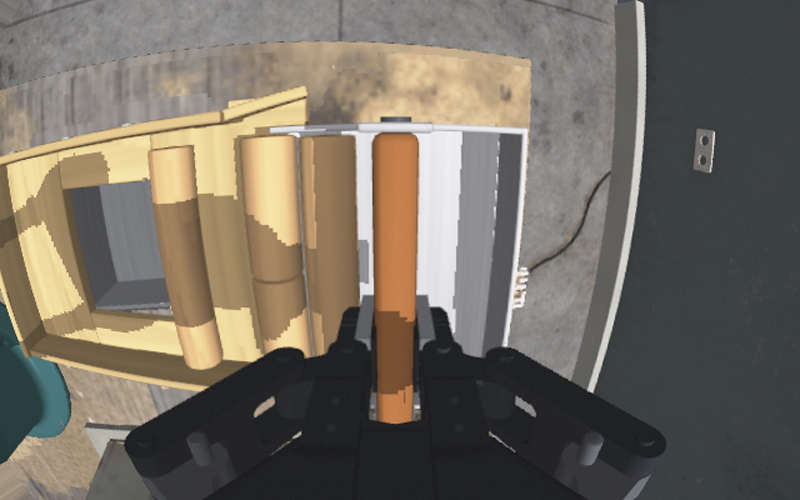

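View pics/top6z.png

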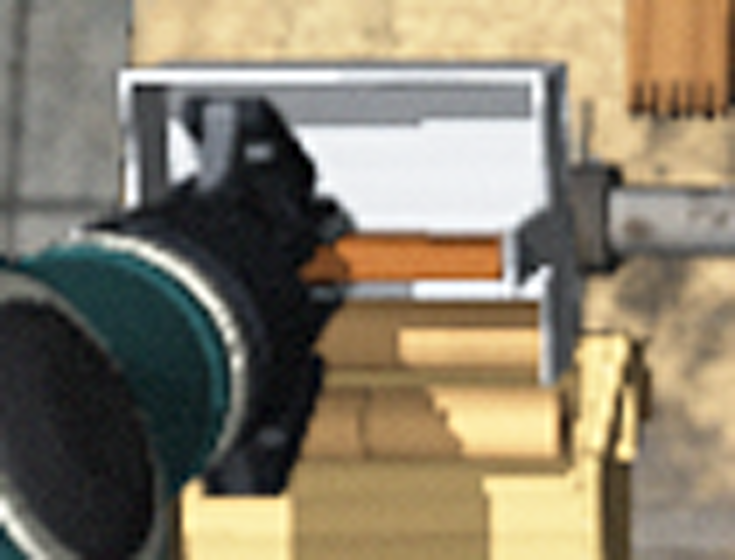

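```bash
python3 - <<'E'
from h import *
p,Rc,s=cur()
B=[(.407,.1675,.1375-.004*e,14+22*e) for e in (.04,.13,.25,.38,.51,.64,.77,.88,.96,1)]
r,p,Rc=wp(p,Rc,B);show(r);print(p,mouth(p,Rc))
E
```

```text
[-0.05, -0.01, -0.02, 0, 0.14, -0.01, 0, -0.08, 0, -0.06, 0, 0.33, 0, 0, -0.11, 0, -0.06, 0, 0.44, 0, 0, -0.12, 0, -0.07, 0, 0.48, 0, 0, -0.11, 0, -0.08, 0, 0.47, 0, 0, -0.12, 0, -0.07, 0, 0.48, 0, 0, -0.12, -0.01, -0.07, 0, 0.48, 0, 0, -0.1, 0, -0.07, 0, 0.4, 0, 0, -0.08, 0, -0.04, 0, 0.29, 0, 0, -0.03, 0, -0.03, 0, 0.15, 0, 0]
[0.41306188 0.16752108 0.21886594] (array([0.40700312, 0.16742775, 0.13362838]), np.float64(35.99514238902111))
```

Call:
{"fn": "arm_command", "kwargs": {
  "steps": [-0.05,0,-0.02,0,0.14,0,0,-0.08,0,-0.06,0,0.33,0,0,-0.11,0,-0.06,0,0.44,0,0,-0.12,0,-0.07,0,0.48,0,0,-0.11,0,-0.08,0,0.47,0,0,-0.12,0,-0.07,0,0.48,0,0,-0.12,0,-0.07,0,0.48,0,0,-0.1,0,-0.07,0,0.4,0,0,-0.08,0,-0.04,0,0.29,0,0,-0.03,0,-0.03,0,0.15,0,0]
}}

```text
time: 19.9
tool_pos: [0.4112, 0.1668, 0.2177]
tcp_rot: [-2.984, -0.018, -0.97]
wrist_force: [0.2, 0.1, -2.6]
width: 0.144
```

Call:
{"fn": "arm_command", "kwargs": {
  "steps": [0,0,0,0,0,0,0,0,0,0,0,0,0,0,0,0,0,0,0,0,0,0,0,0,0,0,0,0]
}}

```text
time: 20.4
tool_pos: [0.4126, 0.1667, 0.2183]
tcp_rot: [-2.986, -0.016, -0.968]
wrist_force: [-0.1, 0.3, -2.5]
width: 0.146
```

```bash
python3 - <<'E'
from h import *
import pickle
p,Rc,s=cur();d=snap('wrist','w7.png');d['p']=p;d['R']=Rc
print(p,mouth(p,Rc),s['wrist_force'],s['time'],s['width'])
cv2.imwrite('pics/w7b.png',cv2.resize(d['img'][:,:,::-1],(800,500),interpolation=cv2.INTER_CUBIC))
t=snap('top','top7.png');cv2.imwrite('pics/top7z.png',cv2.resize(t['img'][180:345,160:265,::-1],None,fx=3.6,fy=3.6,interpolation=cv2.INTER_CUBIC))
E
```

```text
[0.41259612 0.16673796 0.21831752] (array([0.40644464, 0.16664281, 0.1330866 ]), np.float64(35.93322218451249)) [-0.1312234   0.32254947 -2.4977578 ] 20.4 0.1463548503143322
```

View pics/w7b.png

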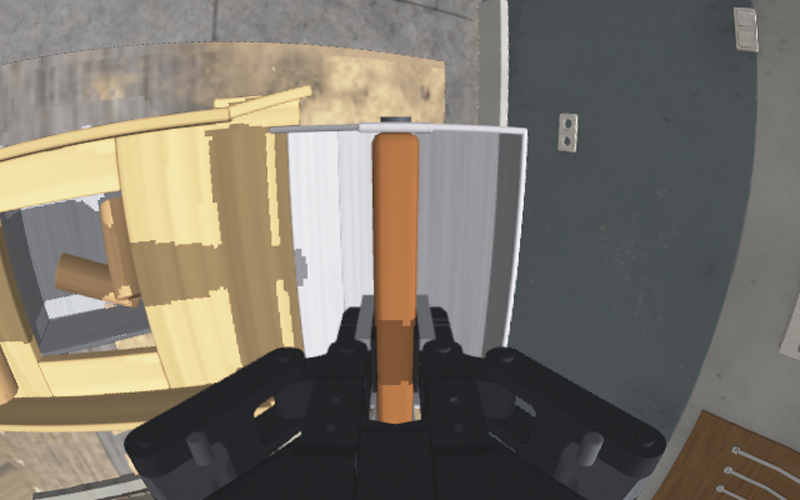

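View pics/top7z.png

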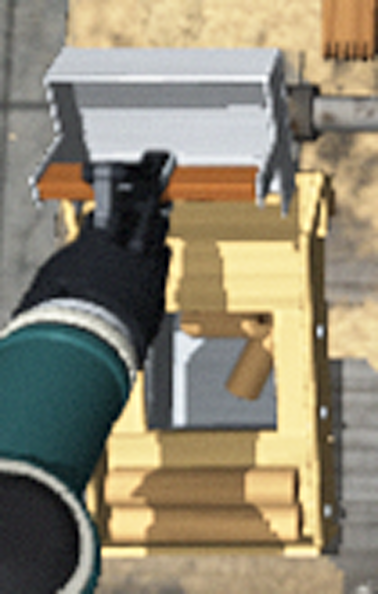

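```bash
python3 - <<'E'
from h import *
p,Rc,s=cur()
B=[(.407+.02*e,.1675+.01*e,.1331+.05*e,36*(1-e)) for e in (.05,.16,.28,.42,.56,.70,.83,.93,1)]
r,p,Rc=wp(p,Rc,B);r2,p,Rc=plan(p,Rc,[.576,.2285,.250],Rt(.4),8,0,True);show(r+r2);print(p)
E
```

```text
[0.16, -0.04, 0.02, 0.01, -0.29, 0, 0, 0.31, -0.03, 0.02, 0, -0.66, 0, 0, 0.33, -0.04, 0.01, 0, -0.72, 0, 0, 0.37, -0.04, 0, 0, -0.84, 0, 0, 0.36, -0.05, -0.01, 0, -0.84, 0, 0, 0.33, -0.04, -0.03, 0, -0.84, 0, 0, 0.3, -0.04, -0.04, 0, -0.78, 0, 0, 0.22, -0.03, -0.04, 0, -0.6, 0, 0, 0.15, -0.02, -0.03, 0, -0.42, 0, 0, 0.12, -0.06, 0, 0, 0, 0, 0]
[0.34, -0.18, -0.01, 0, 0, 0.01, 0, 0.51, -0.28, -0.01, 0, 0, 0, 0, 0.6, -0.32, -0.01, 0, 0, 0.01, 0, 0.6, -0.32, -0.01, 0, 0, 0.01, 0, 0.51, -0.27, 0, 0, 0, 0, 0, 0.34, -0.18, -0.01, 0, 0, 0.01, 0, 0.12, -0.06, 0, 0, 0, 0, 0]
[0.57588066 0.22835291 0.24997178]
```

Call:
{"fn": "arm_command", "kwargs": {
  "steps": [0.16,-0.04,0.02,0,-0.29,0,0,0.31,-0.03,0.02,0,-0.66,0,0,0.33,-0.04,0.01,0,-0.72,0,0,0.37,-0.04,0,0,-0.84,0,0,0.36,-0.05,-0.01,0,-0.84,0,0,0.33,-0.04,-0.03,0,-0.84,0,0,0.3,-0.04,-0.04,0,-0.78,0,0,0.22,-0.03,-0.04,0,-0.6,0,0,0.15,-0.02,-0.03,0,-0.42,0,0,0.12,-0.06,0,0,0,0,0]
}}

```text
time: 21.75
tool_pos: [0.4871, 0.1792, 0.2483]
tcp_rot: [3.141, 0.016, 0.002]
wrist_force: [0.2, 0.3, -2.6]
width: 0.15
```

Call:
{"fn": "arm_command", "kwargs": {
  "steps": [0.34,-0.18,-0.01,0,0,0.01,0,0.51,-0.28,-0.01,0,0,0,0,0.6,-0.32,-0.01,0,0,0.01,0,0.6,-0.32,-0.01,0,0,0.01,0,0.51,-0.27,0,0,0,0,0,0.34,-0.18,-0.01,0,0,0.01,0,0.12,-0.06,0,0,0,0,0,0,0,0,0,0,0,0,0,0,0,0,0,0,0]
}}

```text
time: 22.88
tool_pos: [0.5753, 0.2282, 0.2499]
tcp_rot: [3.141, 0.01, -0.001]
wrist_force: [-0.4, -0.1, -3.4]
width: 0.15
```

```bash
python3 - <<'E'
from h import *
p,Rc,s=cur();print(p,Rc.as_matrix().round(4),s['wrist_force'],s['time'],s['width'])
d=snap('wrist','w8.png')
cv2.imwrite('pics/w8b.png',cv2.resize(d['img'][:,:,::-1],(800,500),interpolation=cv2.INTER_CUBIC))
r,pe,Re=plan(p,Rc,[.576,.2285,.079],Rt(.4),10,0,True);show(r)
E
```

```text
[0.57526562 0.22817019 0.24991043] [[ 1.0e+00  6.6e-03 -4.0e-04]
 [ 6.6e-03 -1.0e+00 -6.0e-04]
 [-4.0e-04  6.0e-04 -1.0e+00]] [-0.41575539 -0.14949178 -3.41134069] 22.875 0.14980106456569262
[0, 0, 0.14, 0, 0, 0, 0, 0, 0, 0.4, 0, 0, 0, 0, 0.01, 0, 0.63, 0, 0, 0, 0, 0, 0, 0.8, 0, 0, 0, 0, 0, -0.01, 0.88, 0, 0, 0, 0, 0.01, 0, 0.88, 0, 0, 0, 0, 0, 0, 0.79, 0, 0, 0, 0, 0, 0, 0.63, 0, 0, 0, 0, 0.01, 0, 0.41, 0.01, 0, 0, 0, 0, 0, 0.14, 0, 0, 0, 0]
```

View pics/w8b.png

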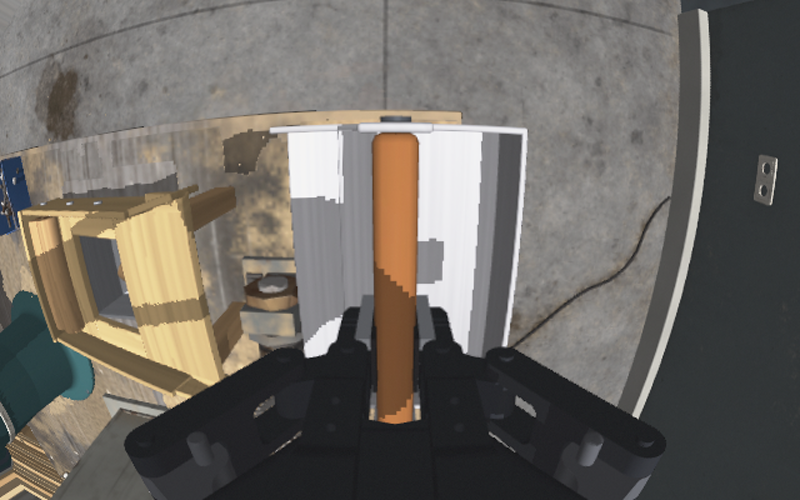

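Call:
{"fn": "arm_command", "kwargs": {
  "steps": [0,0,0.14,0,0,0,0,0,0,0.4,0,0,0,0,0,0,0.63,0,0,0,0,0,0,0.8,0,0,0,0,0,0,0.88,0,0,0,0,0,0,0.88,0,0,0,0,0,0,0.79,0,0,0,0,0,0,0.63,0,0,0,0,0,0,0.41,0,0,0,0,0,0,0.16,0,0,0,0]
}}

```text
time: 24.18
tool_pos: [0.5753, 0.2282, 0.0773]
tcp_rot: [3.141, 0.011, -0.002]
wrist_force: [-0.1, -0.6, -1.9]
width: 0.145
```

Call:
{"fn": "arm_command", "kwargs": {
  "steps": [0,0,0.03,0,0,0,0,0,0,0,0,0,0,0]
}}

```text
time: 24.42
tool_pos: [0.5765, 0.2287, 0.0785]
tcp_rot: [-3.141, -0.01, -0.003]
wrist_force: [0.4, 0.6, -2.6]
width: 0.151
```

Call:
{"fn": "arm_command", "kwargs": {
  "steps": [0,0,0.05,0,0,0,0,0,0,0,0,0,0,0,0,0,0,0,0,0,0.4,0,0,0,0,0,0,0.8,0,0,0,0,0,0,1,0,0,0,0,0,0,1,0,0,-0.4,0,0,0,1,0,0,-0.8,0,0,0,1,0,0,-1,0,0,0,1,0,0,-1,0,0,0,1]
}}

```text
time: 25.68
tool_pos: [0.5758, 0.2284, 0.1737]
tcp_rot: [3.141, 0.01, 0.001]
wrist_force: [0.6, 0.3, -0.7]
width: 0.999
```

Call:
{"fn": "arm_command", "kwargs": {
  "steps": [0,0,-1,0,0,0,1,0,-0.3,-1,0,0,0,1,0,-0.8,-0.5,0,0,0,1,0,-1,0,0,0,0,1,0,-1,0,0,0,0,1,0,-1,0,0,0,0,1,0,-1,0,0,0,0,1,0,-0.5,0,0,0,0,1,0,0,0,0,0,0,1,0,0,0,0,0,0,1]
}}

```text
time: 26.92
tool_pos: [0.5745, 0.3958, 0.2467]
tcp_rot: [3.14, 0.01, -0.001]
wrist_force: [-0.5, 0.3, -0.2]
width: 0.995
```

```bash
python3 - <<'E'
from h import *
p,Rc,s=cur();print(p,s['time'])
t=snap('top','top9.png');cv2.imwrite('pics/top9z.png',cv2.resize(t['img'][145:345,160:320,::-1],None,fx=3,fy=3,interpolation=cv2.INTER_CUBIC))
cv2.imwrite('pics/top9r.png',cv2.resize(t['img'][145:205,340:490,::-1],None,fx=4,fy=4,interpolation=cv2.INTER_CUBIC))
t=snap('scene','sc9.png');cv2.imwrite('pics/sc9z.png',cv2.resize(t['img'][140:300,340:500,::-1],None,fx=3.7,fy=3.7,interpolation=cv2.INTER_CUBIC))
E
```

```text
[0.57452788 0.39576782 0.24667025] 26.925
```

View pics/top9z.png

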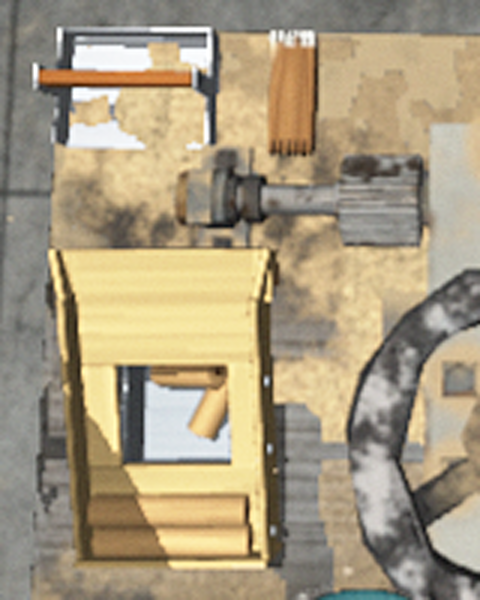

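View pics/sc9z.png

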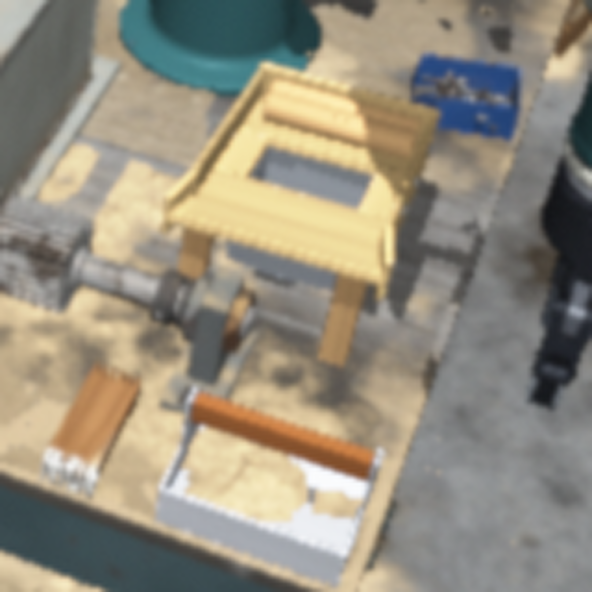

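View pics/top9r.png

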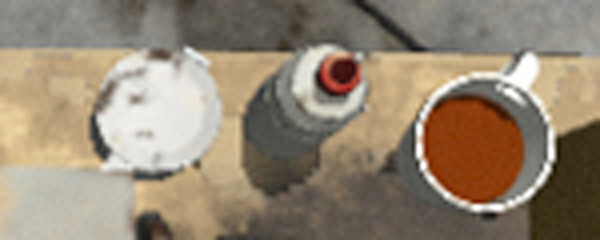

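```bash
python3 - <<'E'
from h import *
a=cv2.imread('pics/top9.png').astype(int);d=bot.read_camera('top')['img'][:,:,::-1].astype(int)
print('moving px in sorter',(abs(a-d)[230:340,175:255].max(2)>40).sum())
print(bot.finish_job())
E
```

```text
moving px in sorter 10
the job is handed in; nothing more can be done
None
```

The job is done and handed in at about 27 s of the 64 s allowed; the hand-in gave no verdict.

- **Offcut:** I gripped it on the head pad and laid it lengthwise on the bed, at about x 0.574, y 0.083, between the tray and the drum.
- **Rollers:** I lifted the tray by its bar and tipped it over the head of the board to 36 degrees. The mouth was about 1–3 mm from mid-channel.
- **Tray:** I set it back down level on its original spot and moved the open gripper clear.

**Last checks (top and scene pictures):**
- Both long rollers lie square in the foot lane, and both short ones are in the bin.
- The tray is empty and stands on the bed, and the offcut lies flat.
- The glue pot, bottle and mug look undisturbed.

**What did not go as planned or is uncertain:**
- The rollers started running out earlier than expected. Their momentum took them over the ramp at about 14 degrees, before the main tip, but they still sorted correctly.
- One short roller seems to lean on the other in the bin. I estimate its centre at 33–40 mm, under the 62 mm limit, but did not measure it.
- The camera estimates of the tray's sideways position disagreed by 2–4 mm, so I used a value between them.
- A last comparison of two top pictures showed 10 changed pixels in the sorter area, which I took to be noise and did not look into.

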